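Unclamp a heel and show it to the inspection camera

ROBOT

A 6-joint arm with a two-finger parallel gripper is mounted at the origin on the work surface. World frame = base frame: x ahead of the robot, y to its left, z up, the work surface at z = 0. Lengths are in m, angles in rad, forces in N, time in s.
With the tool pointing down it reaches from about 0.25 to 0.775 m from the base axis. Payload 4 kg.
Tool frame: the origin (TCP) lies on the centre line of the jaws, within the pads' length; the fingertips stand 25 mm ahead of it and the grasp point (between the pads) lies 6 mm ahead of it; z points along the fingers, y is the line along which they close (so a half turn about z gives the same grasp; the last joint's range is limited). The gripper opens to 94 mm and grips with 3 to 60 N. Pads are 16 mm wide; open, the fingers measure 119 mm over their backs; the gripper's body (75 mm by 177 mm) begins 78 mm behind the grasp point.
Start: joints at [-1.38, 0.087, 1.371, -0, 1.684, -0.103], TCP at [0.159, -0.526, 0.207] pointing down, gripper open.
Joint ranges: [-3.1, 3.1], [-0.76, 2.03], [0.27, 2.55], [-1.08, 4.22], [0.17, 2.65], [-2.57, 2.57]. Speed limits (rad/s): [2.79, 2.79, 3.14, 3.14, 3.14, 3.14].

INTERFACE

Orientations are given as [roll, pitch, yaw] about the fixed x, y, z axes, in that order (R = Rz(yaw) Ry(pitch) Rx(roll)).
In Python, from bench import robot, imaging gives the robot as it stands. The module is installed in compiled form; this text tells all that it offers.
- The arm moves only by the tool drive_tool, never from a script. Its argument "series" is a list of rows, each a list of 3 entries, a list of its own where there are three numbers: the finger opening in m, from 0 to 0.094, then the shift along the tool's x, y, z in m, then the turn, a rotation vector about the tool's x, y, z in rad. A call has 1 to 5 rows; each row is the pose to reach, as a shift and turn from the pose commanded when the call began, along the tool's axes at that moment; what a row does not reach only later rows make up. A row lasts 1/8 s, in which the tool goes at most 62.5 mm and 10.7 degrees, less where a joint would pass 70% of its speed; a pose out of reach is approached as far as the arm can. A call with a gripper value outside its range is refused whole. The fingers move at their own pace and stop on an object; the grip force is fixed at half the most. Time passes only in rows, so rows that repeat a pose let the fingers close. It gives the time, the measured TCP pose, the force, the opening and the grip force at its end, in the units of the state.
- robot.get_obs(): the state, without advancing time (a new reading comes with each control period).
- imaging.snapshot(name): name is "scene" or "top"; returns the picture (384x512x3 uint8, red, green, blue); there is no depth.
- imaging.get_calibration(name): a dict with "intrinsics" (3x3 intrinsics, pixels), "position" and "rotation" of the camera in the world. Camera axes: x right, y up, looking along -z (the intrinsics and any distortion apply to the point x, -y, -z); pixel columns grow to the right and rows downward; lengths in m; the calibration is good to about 2 mm. A picture is of the moment at which its call begins. get_calibration takes no time and is no camera call.
- robot.close_job(): hands the job in; it is judged then, once.
The state is a dict: "time": time; "joint_positions": joint angles; "qvel": joint speeds; "joint_torque": joint torques, N m; "tool_pos": TCP position; "ee_rot": TCP orientation; "wrist_force": force on the tool from outside, world axes, zero at the start; "wrist_torque": the same for the moment, N m; "width": finger opening in m; "finger_force": force on a finger pad.
Only numpy, scipy, OpenCV 4.12 (cv2) and the standard library are available. Lean on these libraries where they do the work, as an engineer would, in place of code of your own. Each camera call takes 0.05 s, during which the arm holds its last target. There are 200 camera calls.

TASK

Free the tan leather heel from the clamping jig: turn the red knob clockwise (seen from above) all the way to its stop, then the blue knob likewise. Then lift the heel out and hold it up to the inspection camera, upright as it stood, its flat front face squarely towards the lens and centred on it at 12 cm from the glass, and finish while still holding it steady there in the gripper. Leave both clamps open, do not shift the camera, and leave the other things on the bench as they are.

Things in the scene. Friction and masses are not known exactly. Their poses are not given: they have to be found in the camera images.
- heel: the tan stacked-leather shoe heel with a black rubber underside, held in the jig: D-shaped in plan, 55 mm long, 46 mm wide between flat parallel sides, 45 mm high, about 85 g. Origin in its underside. Its x axis points out of the flat front face (20 mm from the origin), y is across the width, z up; the sides are flat from x = -12 to +20 mm, the round back (radius 23 mm) ends at x = -35 mm
- heel_mid (a point): point inside the heel half-way up (22.5 mm above its underside), mid-way between the flat sides, 20 mm behind the flat face; axes as the heel. In the jig it is 46.5 mm above the bench
- heel_face (a point): centre of the heel's flat front face; axes as the heel (x out of the face)
- jig: fixed dark steel jig: base plate 300 x 85 x 12 mm on the bench, long along its x; origin on the bench below the heel's origin, axes parallel to the heel's as it stands clamped. The heel stands loosely on a 36 mm wide pedestal, 24 mm above the bench, between a stop at its flat face (top 32 mm above the bench) and two pins at its round back (top 34 mm); nothing stands beside its flat sides. It lifts straight up once both clamps are open
- red_clamp_grip (a point): on the axis of the red wing knob, half-way up its bar (102 mm above the bench). The bar is 44 mm long (its own x axis), 14 mm wide and 30 mm high, with its underside 86 mm above the bench; it turns about the vertical together with the steel clamp arm below it (14 mm wide, top 79 mm above the bench), which reaches 78 mm from the axis along the knob's own -x and over the heel. This knob sits 85 mm from the jig's origin along the jig's +x, in front of the heel's flat face
- blue_clamp_grip (a point): on the axis of the blue wing knob, half-way up its bar (102 mm above the bench). The bar is 44 mm long (its own x axis), 14 mm wide and 30 mm high, with its underside 86 mm above the bench; it turns about the vertical together with the steel clamp arm below it (14 mm wide, top 79 mm above the bench), which reaches 78 mm from the axis along the knob's own +x and over the heel. This knob sits 100 mm from the jig's origin along the jig's -x, behind the heel's round back
- red_clamp (a joint): angle of the red knob, rad: 0 = clamp arm along the jig, over the heel; grows clockwise seen from above; 1.4 = end stop, arm swung clear. Light friction (0.06 N m), stays where it is left. Starts between 0 and 0.2
- blue_clamp (a joint): angle of the blue knob, same zero, sense, start, stop (1.4) and friction as the red one
- lens (a point): centre of the inspection camera's front glass. The camera is a white box, 74 x 56 x 56 mm, with a black lens barrel 48 mm across and 26 mm long, level, at a height between 0.16 and 0.26 m, clamped on the steel post of a fixed stand on the left of the bench. The lens looks horizontally along this point's -x axis; z is up
- focus (a point): point in the air 120 mm straight in front of the lens glass, at lens height: where the centre of the heel's flat face belongs. Same axes as the lens (x points towards the lens)
- polish_tin: flat red polish tin, 72 mm across, 32 mm high; bystander
- glue_jar: amber glue jar with black cap, 64 mm across, 75 mm high; bystander
- brush: brush lying on the bench; bystander
- hammer: hammer lying on the bench; bystander
- screwdriver: screwdriver lying on the bench; bystander
- spare_a: spare black heel in the grey tray at the far edge; bystander
- spare_b: spare dark red heel in the same tray; bystander
There are look-alikes about, which are no part of the job. Leave any green or turquoise look-alike of the heel alone.

How it is judged:
By the outcome, as a careful person would: the job done as asked, in the order asked, and still so for the second after the job is handed in, while the arm keeps its last pose, push and grip.
It also fails if it takes over 61 s, if anything falls off the work surface, if the arm or the gripper's body presses on something with over 40 N, if the wrist force passes 120 N, or if a joint passes its speed limit or range.

## Working session

There is one attempt and no reset: what is moved stays moved. The work goes in short steps, Python scripts to look and compute and a tool call to move; the robot and the scene stay as the last step left them, time stands still between calls to the robot, and variables do not carry over. Pictures are saved under pics/ and viewed, at most 10 in all, crops included, and the job is handed in when it is done.

Besides the shell and the picture viewer there is one more tool, called in YAML: its name, and indented under it one key for each argument. drive_tool: Moves the arm, as the interface text tells. Its arguments: {"type":"object","properties":{"series":{"type":"array"}},"required":["series"]}

```bash
mkdir -p pics; python3 - <<'E'
from bench import robot, imaging
import cv2,numpy as np
np.set_printoptions(precision=4,suppress=True)
for n in("scene","top"):
    cv2.imwrite(f"pics/{n}0.png",cv2.resize(imaging.snapshot(n)[:,:,::-1],(800,600),interpolation=cv2.INTER_CUBIC))
    c=imaging.get_calibration(n);print(n,c)
o=robot.get_obs();print(o)
E
```

```text
scene {'intrinsics': array([[454.0957,   0.    , 255.3999],
       [  0.    , 454.0957, 194.8352],
       [  0.    ,   0.    ,   1.    ]]), 'position': array([1.4324, 0.3445, 1.162 ]), 'rotation': array([0.7353, 0.0036, 1.9777])}
top {'intrinsics': array([[476.1348,   0.    , 255.9466],
       [  0.    , 476.1348, 189.5006],
       [  0.    ,   0.    ,   1.    ]]), 'position': array([ 0.4796, -0.0224,  1.4169]), 'rotation': array([ 0.078 ,  0.003 , -1.5644])}
{'time': 0.1, 'joint_positions': array([-1.3801,  0.0879,  1.372 , -0.    ,  1.6836, -0.1031]), 'qvel': array([ 0.0004, -0.0022, -0.0047,  0.001 , -0.0003, -0.    ]), 'joint_torque': array([  0.0014, -34.1251, -30.3302,   0.072 ,   0.0304,  -0.0001]), 'tool_pos': array([ 0.1592, -0.526 ,  0.2057]), 'ee_rot': array([-3.1397, -0.0002,  0.2938]), 'wrist_force': array([-0.7046,  0.1545, -0.0778]), 'wrist_torque': array([-0.0404,  0.0598,  0.0325]), 'finger_force': 0.0, 'width': 0.09387213019485459}
```

View pics/scene0.png

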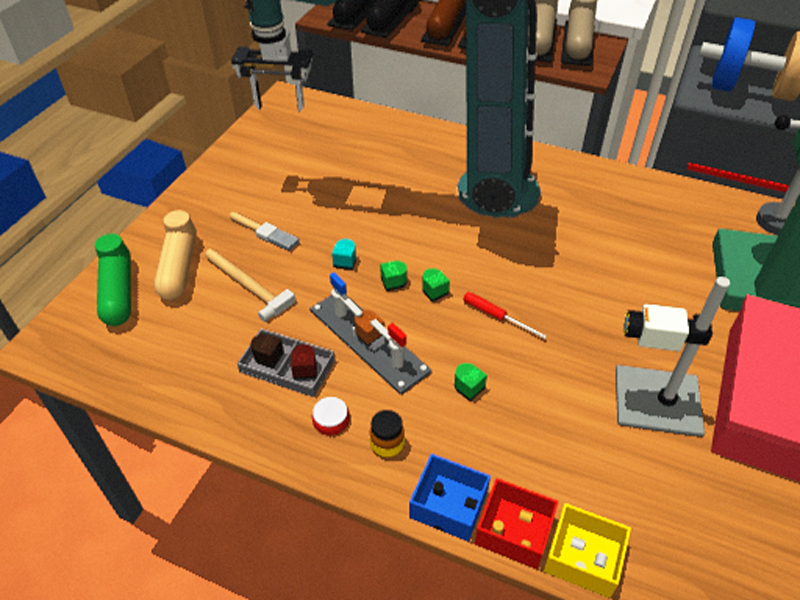

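View pics/top0.png

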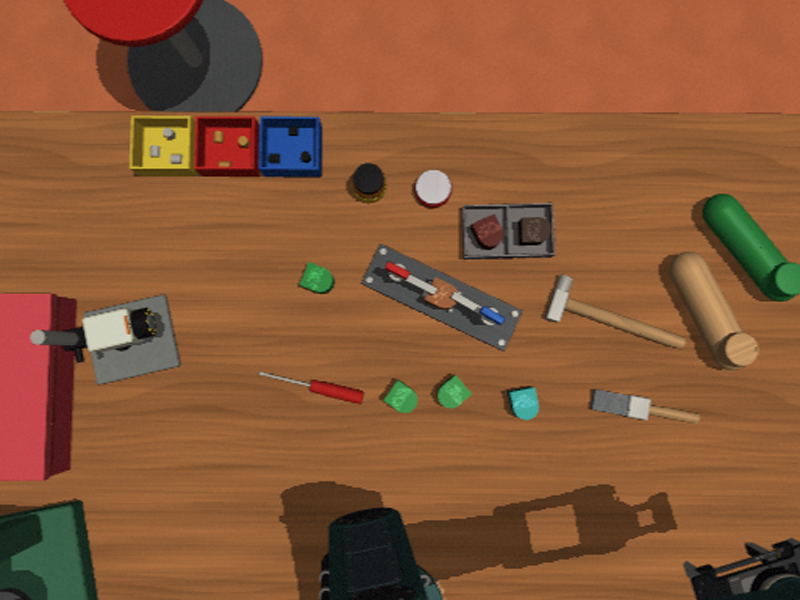

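Top view (800x600): jig with tan heel at (440,297), red knob (397,270), blue knob (491,315), and camera at (110,328) with its lens at about (150,322). In the scene view the lens is at (632,325).
Could be taken for the heel: green (317,278), (400,396), (453,391); turquoise (523,402); spares (488,232), (532,230). I choose the tan one in the jig at (440,297). Could be taken for the knobs: screwdriver (337,391), red and blue bins. Next is one close crop with masks.

```bash
cat >h.py <<'E'
from bench import robot, imaging
import cv2,numpy as np
from scipy.spatial.transform import Rotation as R
np.set_printoptions(precision=4,suppress=True)
C={n:imaging.get_calibration(n) for n in("scene","top")}
def rot(n): return R.from_euler('xyz',C[n]['rotation']).as_matrix()
def ray(n,uv):
    K=C[n]['intrinsics'];u,v=uv
    d=rot(n)@np.array([(u-K[0,2])/K[0,0],-(v-K[1,2])/K[1,1],-1]);return C[n]['position'],d/np.linalg.norm(d)
def plane(n,uv,z):
    p,d=ray(n,uv);return p+d*(z-p[2])/d[2]
def proj(n,P):
    q=rot(n).T@(np.asarray(P)-C[n]['position']);K=C[n]['intrinsics']
    return np.array([K[0,2]-K[0,0]*q[0]/q[2],K[1,2]+K[1,1]*q[1]/q[2]])
def tri(a,b):
    A=0;B=0;rs=[ray("scene",a),ray("top",b)]
    for p,d in rs:
        M=np.eye(3)-np.outer(d,d);A=A+M;B=B+M@p
    X=np.linalg.solve(A,B);return X,[np.linalg.norm(np.cross(X-p,d)) for p,d in rs]
def hsv(im): return cv2.cvtColor(im,cv2.COLOR_RGB2HSV)
def blobs(m,box,amin=12):
    x0,y0,x1,y1=box;k=np.zeros_like(m,np.uint8);k[y0:y1,x0:x1]=(m[y0:y1,x0:x1]>0)
    n,l,s,c=cv2.connectedComponentsWithStats(k,connectivity=8)
    out=[]
    for i in range(1,n):
        if s[i,4]>=amin:
            ys,xs=np.where(l==i);rc=cv2.minAreaRect(np.c_[xs,ys].astype(np.float32));out.append((s[i,4],c[i],rc,s[i,:4]))
    return sorted(out,key=lambda t:-t[0])
def red(h): return ((h[...,0]<5)|(h[...,0]>174))&(h[...,1]>190)&(h[...,2]>110)
def blue(h): return (h[...,0]>100)&(h[...,0]<125)&(h[...,1]>150)&(h[...,2]>70)
E
python3 - <<'E'
from h import *
S=imaging.snapshot("scene");T=imaging.snapshot("top")
for nm,f in(("red",red),("blue",blue)):
    a=blobs(f(hsv(S)),(190,165,275,250));b=blobs(f(hsv(T)),(230,155,335,225))
    for t in a[:2]:print(nm,"scene",t)
    for t in b[:2]:print(nm,"top",t,plane("top",t[1],.116))
    print(tri(a[0][1],b[0][1]))
def crop(im,x0,y0,w,h,f): return cv2.resize(im[y0:y0+h,x0:x0+w,::-1],(400,300),interpolation=cv2.INTER_CUBIC)
cv2.imwrite("pics/c1.png",np.vstack([np.hstack([crop(T,230,150,108,81,0),crop(S,190,165,100,75,0)]),np.hstack([crop(T,15,180,108,81,0),crop(S,380,180,100,75,0)])]))
E
```

```text
red scene (np.int32(97), array([253.8454, 213.732 ]), ((253.7458953857422, 213.7049102783203), (14.852278709411621, 7.042028427124023), 39.80556869506836), array([248, 207,  12,  15], dtype=int32))
red scene (np.int32(23), array([193.1304, 228.0435]), ((193.0, 228.5), (5.0, 6.0), 90.0), array([190, 226,   7,   6], dtype=int32))
red top (np.int32(64), array([254.    , 172.4375]), ((254.06051635742188, 172.30572509765625), (14.764607429504395, 4.469286918640137), 28.610462188720703), array([247, 168,  15,  10], dtype=int32)) [ 0.6282 -0.0122  0.116 ]
(array([ 0.6292, -0.0116,  0.1055]), [np.float64(0.0005891612385189714), np.float64(0.000589161238518865)])
blue scene (np.int32(79), array([215.9241, 181.1139]), ((215.75003051757812, 181.25001525878906), (14.142135620117188, 6.363960266113281), 45.0), array([211, 175,  10,  13], dtype=int32))
blue top (np.int32(77), array([314.7532, 201.2208]), ((314.70751953125, 201.2264404296875), (15.637700080871582, 4.759300231933594), 29.05460548400879), array([307, 196,  16,  11], dtype=int32)) [ 0.55   -0.1788  0.116 ]
(array([ 0.5504, -0.1796,  0.1038]), [np.float64(0.0008001574752647768), np.float64(0.0008001574752647153)])
```

View pics/c1.png

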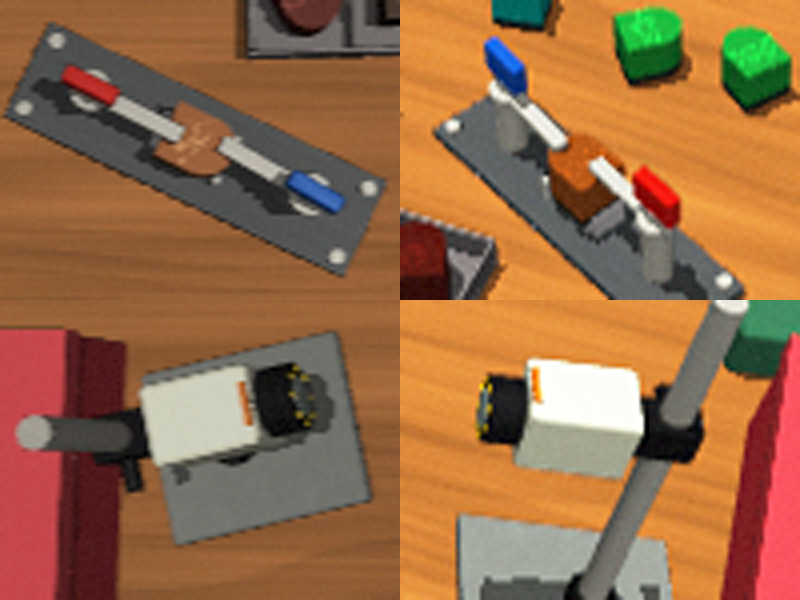

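The crop confirms the tan heel in the jig, with both knobs within about 0.06 rad of zero. The jig origin comes to about (0.593,-0.089), yaw 64.9°. The lens front shows in both bottom panels: top crop (312,98), scene crop (485,408). Next I measure the camera and work out the first move.

```bash
cat >>h.py <<'E'
def go(pos,yawdeg,cmd=None):
    "shift & turn in tool axes from measured (or given pos,rpy) pose to tool-down pose"
    o=robot.get_obs();p=o['tool_pos'];r=R.from_euler('xyz',o['ee_rot'])
    if cmd: p=np.array(cmd[0]);r=R.from_euler('xyz',[np.pi,0,np.radians(cmd[1])])
    t=R.from_euler('xyz',[np.pi,0,np.radians(yawdeg)])
    return r.inv().apply(np.asarray(pos)-p),(r.inv()*t).as_rotvec()
E
python3 - <<'E'
from h import *
S=imaging.snapshot("scene");T=imaging.snapshot("top")
cmd=([.1592,-.526,.207],np.degrees(.2938))
mid=[.40,-.27,.19]
print("leg1",go(mid,61.6,cmd)); print("leg2",go([.629,-.0118,.16],61.6,(mid,61.6)))
for n,im,box in(("scene",S,(395,185,460,230)),("top",T,(45,190,110,240))):
    h=hsv(im)
    w=(h[...,1]<60)&(h[...,2]>(185 if n=="top" else 150)); bk=(h[...,2]<60)
    for t in blobs(w,box)[:2]:print(n,"white",t[0],t[1],t[2],cv2.boxPoints(t[2]).round(1).tolist())
    y=(h[...,0]>20)&(h[...,0]<35)&(h[...,1]>120)&(h[...,2]>100)
    ys,xs=np.where(y[box[1]:box[3],box[0]:box[2]]);print("yellow",sorted(zip((xs+box[0]).tolist(),(ys+box[1]).tolist())))
a=cv2.resize(S[190:228,395:445,::-1],(800,600),interpolation=cv2.INTER_CUBIC)[:,:400*2]
b=cv2.resize(T[190:228,48:98,::-1],(800,600),interpolation=cv2.INTER_CUBIC)
cv2.imwrite("pics/c2.png",np.vstack([cv2.resize(a,(395,300)),cv2.resize(b,(395,300))]) if 0 else np.hstack([cv2.resize(a,(400,304)),cv2.resize(b,(400,304))]))
E
```

```text
leg1 (array([ 0.3046, -0.1753,  0.017 ]), array([ 0.    ,  0.    , -0.7813]))
leg2 (array([0.336 , 0.0786, 0.03  ]), array([0., 0., 0.]))
scene white 729 [425.1385 209.3278] ((425.0597229003906, 209.2423095703125), (30.553985595703125, 26.873485565185547), 6.709836959838867) [[408.29998779296875, 220.8000030517578], [411.5, 194.10000610351562], [441.79998779296875, 197.6999969482422], [438.70001220703125, 224.39999389648438]]
yellow [(399, 206), (399, 207), (399, 210), (399, 211), (399, 212), (399, 213), (400, 201), (400, 202), (401, 200), (401, 211), (401, 212), (402, 201), (402, 202), (402, 206), (402, 207)]
top white 539 [ 67.6085 210.8942] ((68.39999389648438, 210.69998168945312), (20.5562801361084, 27.94279670715332), 76.75948333740234) [[52.400001525878906, 203.89999389648438], [79.5999984741211, 197.5], [84.4000015258789, 217.5], [57.20000076293945, 223.89999389648438]]
yellow [(93, 200), (93, 205), (94, 198), (94, 205), (95, 198), (95, 210), (95, 211), (96, 201), (96, 210), (96, 211), (97, 200), (97, 201)]
```

View pics/c2.png

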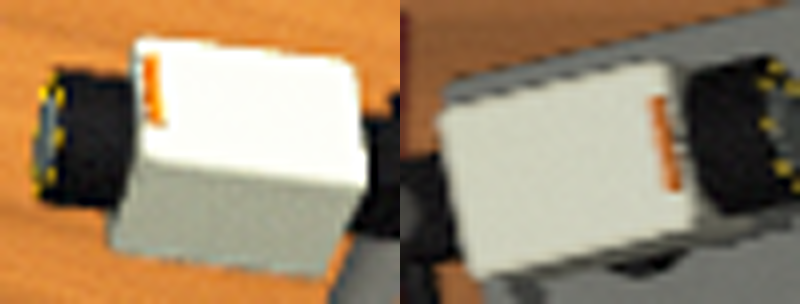

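The crop shows the white box's top-face corners in both views (scene left, top right). I triangulate those later. Now the first leg towards the red knob.

drive_tool:
  series:
    - [0.06,[0.061,-0.035,0.003],[0,0,-0.156]]
    - [0.06,[0.122,-0.07,0.006],[0,0,-0.312]]
    - [0.06,[0.183,-0.105,0.01],[0,0,-0.469]]
    - [0.06,[0.244,-0.14,0.014],[0,0,-0.625]]
    - [0.06,[0.305,-0.175,0.017],[0,0,-0.781]]

```text
time: 0.92
tool_pos: [0.3745, -0.2978, 0.1916]
ee_rot: [3.141, 0.0, 1.08]
wrist_force: [0.8, -0.4, -0.0]
width: 0.0603
finger_force: 0.0
```

```bash
python3 - <<'E'
from h import *
sc=[(142,40),(138,152),(355,62),(362,185)]
tp=[(697,230),(668,62),(478,275),(442,112)]
P=[]
for a,b in zip(sc,tp):
    X,e=tri((395+(a[0]+.5)/8-.5,190+(a[1]+.5)/8-.5),(48+(b[0]-400+.5)/8-.5,190+(b[1]+.5)/8-.5));print(X,e[0]);P.append(X)
P=np.array(P);f=P[:2].mean(0);r=P[2:].mean(0)
d=f-r;print("len",np.linalg.norm(d),"w",np.linalg.norm(P[0]-P[1]),np.linalg.norm(P[2]-P[3]))
ax=d[:2]/np.linalg.norm(d[:2]);s=(P[1]-P[0]+P[3]-P[2])[:2];print("yaw of look",np.degrees(np.arctan2(ax[1],ax[0])),"side",np.degrees(np.arctan2(s[1],s[0])))
c=P.mean(0);lens=np.r_[c[:2]+ax*(.037+.026),c[2]-.028];print("lens",lens,proj("top",lens),proj("scene",lens))
o=robot.get_obs();print(o['tool_pos'],o['ee_rot'],o['time'])
print(go([.629,-.0118,.15],61.6))
E
```

```text
[0.4974 0.4053 0.2387] 0.000465661836442157
[0.5496 0.4143 0.2403] 0.0007258565267184236
[0.4829 0.4724 0.2416] 0.001447718339275653
[0.5336 0.4847 0.2387] 0.00045665344345186313
len 0.07041154431298213 w 0.05295659320486767 0.052327810326401894
yaw of look -77.49818417729018 side 11.699619388282283
lens [0.5295 0.3827 0.2118] [ 97.6883 205.9154] [399.2134 206.6859]
[ 0.3745 -0.2978  0.1916] [3.1409 0.0002 1.0796] 0.925
(array([0.3722, 0.0895, 0.0416]), array([0.0007, 0.0002, 0.0045]))
```

drive_tool:
  series:
    - [0.06,[0.056,0.013,0.006],[0,0,0]]
    - [0.06,[0.112,0.026,0.012],[0,0,0]]
    - [0.06,[0.168,0.039,0.018],[0,0,0]]
    - [0.06,[0.224,0.052,0.024],[0,0,0]]
    - [0.06,[0.28,0.065,0.03],[0,0,0]]

```text
time: 1.55
tool_pos: [0.5649, -0.0825, 0.1615]
ee_rot: [3.141, 0.0, 1.075]
wrist_force: [0.8, -0.9, 0.5]
width: 0.0601
finger_force: 0.0
```

drive_tool:
  series:
    - [0.06,[0.045,0.01,0],[0,0,0]]
    - [0.06,[0.056,0.0135,0],[0,0,0]]
    - [0.06,[0.056,0.0135,0],[0,0,0]]
    - [0.06,[0.056,0.0135,0],[0,0,0]]
    - [0.06,[0.056,0.0135,0],[0,0,0]]

```text
time: 2.17
tool_pos: [0.6018, -0.0425, 0.162]
ee_rot: [3.141, 0.0, 1.073]
wrist_force: [-0.5, 0.1, 0.2]
width: 0.0598
finger_force: 0.0
```

```bash
python3 - <<'E'
from h import *
o=robot.get_obs();print(o['tool_pos'],o['ee_rot'],o['joint_positions'],o['time'])
print(go([.629,-.0118,.111],61.6))
E
```

```text
[ 0.6018 -0.0425  0.162 ] [3.1411 0.0003 1.0728] [-0.1643  0.2176  1.3113 -0.0004  1.6123  0.3336] 2.175
(array([0.04  , 0.0092, 0.051 ]), array([ 0.0005,  0.0003, -0.0023]))
```

drive_tool:
  series:
    - [0.06,[0.04,0.009,0],[0,0,0]]
    - [0.06,[0.04,0.009,0],[0,0,0]]
    - [0.06,[0.04,0.009,0.025],[0,0,0]]
    - [0.06,[0.04,0.009,0.05],[0,0,0]]
    - [0.06,[0.04,0.009,0.051],[0,0,0]]

```text
time: 2.8
tool_pos: [0.6271, -0.0113, 0.1082]
ee_rot: [-3.137, 0.003, 1.074]
wrist_force: [-0.9, -0.2, 0.1]
width: 0.0602
finger_force: 0.0
```

```bash
python3 - <<'E'
from h import *
o=robot.get_obs();print(o['tool_pos'],o['ee_rot'],o['wrist_force'])
print(go([.629,-.0118,.111],61.6))
T=imaging.snapshot("top");S=imaging.snapshot("scene")
f=lambda im,x,y:cv2.resize(im[y:y+60,x:x+80,::-1],(400,300),interpolation=cv2.INTER_CUBIC)
cv2.imwrite("pics/c3.png",np.hstack([f(T,215,145),f(S,215,180)]))
E
```

```text
[ 0.6271 -0.0113  0.1082] [-3.1369  0.0025  1.0736] [-0.9288 -0.1743  0.0876]
(array([ 0.0004,  0.0019, -0.0028]), array([-0.0047,  0.0025, -0.0016]))
```

View pics/c3.png

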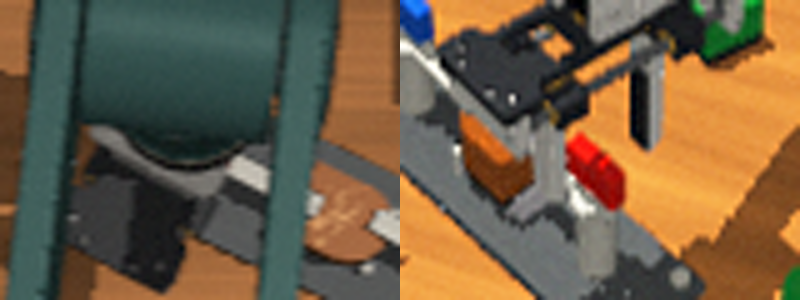

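Scene panel: the fingers straddle the red bar at (595,170). A small correction, then close.

drive_tool:
  series:
    - [0.06,[0.0,0.001,-0.002],[0,0,0]]
    - [0.0,[0.0,0.001,-0.002],[0,0,0]]
    - [0.0,[0.0,0.001,-0.002],[0,0,0]]
    - [0.0,[0.0,0.001,-0.002],[0,0,0]]
    - [0.0,[0.0,0.001,-0.002],[0,0,0]]

```text
time: 3.52
tool_pos: [0.6302, -0.0107, 0.1126]
ee_rot: [-3.142, 0.0, 1.075]
wrist_force: [0.5, 0.1, 0.3]
width: 0.0237
finger_force: 0.0
```

drive_tool:
  series:
    - [0.0,[0,0,0],[0,0,0]]
    - [0.0,[0,0,0],[0,0,0]]
    - [0.0,[0,0,0],[0,0,0]]

```text
time: 3.9
tool_pos: [0.6289, -0.01, 0.1124]
ee_rot: [-3.138, 0.0, 1.075]
wrist_force: [-5.7, 2.4, 2.7]
width: 0.0137
finger_force: 30.0
```

drive_tool:
  series:
    - [0.0,[0,0,0],[0,0,0.15]]
    - [0.0,[0,0,0],[0,0,0.3]]
    - [0.0,[0,0,0],[0,0,0.45]]
    - [0.0,[0,0,0],[0,0,0.6]]
    - [0.0,[0,0,0],[0,0,0.75]]

```text
time: 4.53
tool_pos: [0.6307, -0.0121, 0.1125]
ee_rot: [3.139, -0.0, 0.319]
wrist_force: [-0.5, -2.3, -0.1]
width: 0.0135
finger_force: 30.0
```

drive_tool:
  series:
    - [0.0,[0,0,0],[0,0,0.15]]
    - [0.0,[0,0,0],[0,0,0.3]]
    - [0.0,[0,0,0],[0,0,0.4]]
    - [0.0,[0,0,0],[0,0,0.5]]
    - [0.0,[0,0,0],[0,0,0.5]]

```text
time: 5.15
tool_pos: [0.6309, -0.014, 0.1125]
ee_rot: [3.136, -0.003, -0.178]
wrist_force: [-0.4, -5.2, -0.9]
width: 0.0136
finger_force: 30.0
```

```bash
python3 - <<'E'
from h import *
o=robot.get_obs();print(o['tool_pos'],o['ee_rot'],o['wrist_force'],o['wrist_torque'],o['finger_force'],o['joint_positions'])
E
```

```text
[ 0.6309 -0.014   0.1125] [ 3.1362 -0.0025 -0.1775] [-0.368  -5.1689 -0.9187] [-0.8322  0.0028 -0.0208] 29.985561668872833 [-0.109   0.2992  1.3101 -0.0055  1.5301  1.6395]
```

drive_tool:
  series:
    - [0.0,[0,0,0],[0,0,0.04]]
    - [0.0,[0,0,0],[0,0,0.08]]
    - [0.0,[0,0,0],[0,0,0.12]]
    - [0.0,[0,0,0],[0,0,0.14]]
    - [0.0,[0,0,0],[0,0,0.14]]

```text
time: 5.78
tool_pos: [0.6308, -0.0144, 0.1125]
ee_rot: [3.136, -0.003, -0.316]
wrist_force: [-0.7, -5.0, -0.2]
width: 0.0135
finger_force: 30.4
```

```bash
python3 - <<'E'
from h import *
o=robot.get_obs();print(o['tool_pos'],o['ee_rot'],o['wrist_force'],o['wrist_torque'],o['finger_force'],o['joint_positions'])
E
```

```text
[ 0.6308 -0.0144  0.1125] [ 3.1358 -0.0033 -0.3162] [-0.7426 -4.9593 -0.2095] [-1.0716  0.029   0.3797] 30.37012070417404 [-0.1091  0.2992  1.3101 -0.0063  1.5302  1.7781]
```

The torque has risen to about 0.4 N m, so the red knob is at its stop. Release and lift.

drive_tool:
  series:
    - [0.06,[0,0,0],[0,0,0.14]]
    - [0.06,[0,0,0],[0,0,0]]
    - [0.06,[0,0,0],[0,0,0]]
    - [0.06,[0,0,0],[0,0,0]]
    - [0.06,[0,0,-0.04],[0,0,0]]

```text
time: 6.4
tool_pos: [0.6278, -0.0106, 0.1483]
ee_rot: [3.139, 0.009, -0.317]
wrist_force: [-0.2, -0.1, 0.7]
width: 0.0588
finger_force: 0.0
```

```bash
python3 - <<'E'
from h import *
o=robot.get_obs();print(o['tool_pos'],o['ee_rot'],o['wrist_force'],o['wrist_torque'],o['width'])
y=np.degrees(-.316)
print(go([.5503,-.1794,.155],y,([.6298,-.0118,.155],y)))
E
```

```text
[ 0.6278 -0.0106  0.1483] [ 3.1394  0.0088 -0.3168] [-0.1608 -0.1448  0.709 ] [ 0.0518 -0.0261 -0.0047] 0.05881217892359944
(array([-0.0235,  0.184 ,  0.    ]), array([0., 0., 0.]))
```

drive_tool:
  series:
    - [0.06,[-0.005,0.037,0],[0,0,-0.16]]
    - [0.06,[-0.0095,0.074,0],[0,0,-0.32]]
    - [0.06,[-0.014,0.11,0],[0,0,-0.48]]
    - [0.06,[-0.019,0.147,0],[0,0,-0.64]]
    - [0.06,[-0.0235,0.184,0],[0,0,-0.8]]

```text
time: 7.02
tool_pos: [0.5504, -0.1796, 0.1528]
ee_rot: [3.141, -0.0, 0.489]
wrist_force: [0.8, -0.1, -0.1]
width: 0.0599
finger_force: 0.0
```

drive_tool:
  series:
    - [0.06,[0,0,0],[0,0,-0.16]]
    - [0.06,[0,0,0],[0,0,-0.32]]
    - [0.06,[0,0,0],[0,0,-0.48]]
    - [0.06,[0,0,0],[0,0,-0.584]]
    - [0.06,[0,0,0],[0,0,-0.584]]

```text
time: 7.65
tool_pos: [0.5509, -0.1786, 0.1527]
ee_rot: [3.141, 0.0, 1.067]
wrist_force: [0.4, 0.6, 0.0]
width: 0.0599
finger_force: 0.0
```

```bash
python3 - <<'E'
from h import *
T=imaging.snapshot("top");S=imaging.snapshot("scene")
o=robot.get_obs();print(o['tool_pos'],o['ee_rot'],o['wrist_force'],o['joint_positions'])
print(go([.5503,-.1794,.111],61.2))
a=blobs(red(hsv(S)),(230,190,275,250));b=blobs(red(hsv(T)),(230,155,290,200))
for t in a[:1]+b[:1]:print(t)
try:print(tri(a[0][1],b[0][1]))
except Exception as e:print(e)
f=lambda im,x,y:cv2.resize(im[y:y+75,x:x+100,::-1],(400,300),interpolation=cv2.INTER_CUBIC)
cv2.imwrite("pics/c4.png",np.hstack([f(T,230,145),f(S,190,165)]))
E
```

```text
[ 0.5509 -0.1785  0.1527] [3.1412 0.0002 1.0666] [-0.6454 -0.6987 -0.0365] [-0.4111  0.1678  1.3883 -0.0002  1.5852  0.0931]
(array([-0.0011, -0.0001,  0.0417]), array([ 0.0004,  0.0002, -0.0015]))
(np.int32(100), array([253.57, 213.65]), ((253.50003051757812, 213.50001525878906), (7.071067810058594, 15.55634880065918), 45.0), array([248, 206,  12,  16], dtype=int32))
(np.int32(57), array([253.9474, 172.1579]), ((253.90567016601562, 172.33018493652344), (3.846095323562622, 15.247020721435547), 15.945395469665527), array([251, 165,   7,  16], dtype=int32))
(array([ 0.63  , -0.0117,  0.1066]), [np.float64(0.00024038374367020166), np.float64(0.00024038374367016347)])
```

View pics/c4.png

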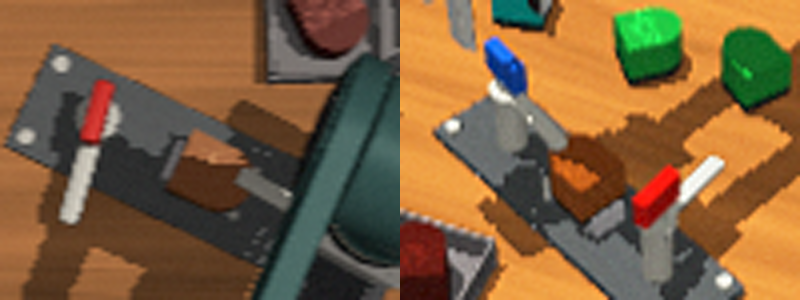

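Red arm swung clear: bar turned about 77° in the image, which is the stop. Descend on blue and grip.

drive_tool:
  series:
    - [0.06,[-0.0005,0,0.02],[0,0,0]]
    - [0.06,[-0.0005,0,0.041],[0,0,0]]
    - [0.05,[-0.0005,0,0.041],[0,0,0]]
    - [0.0,[-0.0005,0,0.041],[0,0,0]]
    - [0.0,[-0.0005,0,0.041],[0,0,0]]

```text
time: 8.38
tool_pos: [0.5513, -0.1792, 0.113]
ee_rot: [3.139, -0.0, 1.068]
wrist_force: [0.2, 0.2, -0.1]
width: 0.0334
finger_force: 0.0
```

drive_tool:
  series:
    - [0.0,[0,0,0],[0,0,0]]
    - [0.0,[0,0,0],[0,0,0]]
    - [0.0,[0,0,0],[0,0,0]]
    - [0.0,[0,0,0],[0,0,0]]
    - [0.0,[0,0,0],[0,0,0]]

```text
time: 9.0
tool_pos: [0.5497, -0.1784, 0.1121]
ee_rot: [-3.14, 0.0, 1.069]
wrist_force: [-5.0, 2.0, 5.4]
width: 0.0135
finger_force: 30.0
```

drive_tool:
  series:
    - [0.0,[0,0,0],[0,0,0.15]]
    - [0.0,[0,0,0],[0,0,0.3]]
    - [0.0,[0,0,0],[0,0,0.45]]
    - [0.0,[0,0,0],[0,0,0.6]]
    - [0.0,[0,0,0],[0,0,0.75]]

```text
time: 9.62
tool_pos: [0.551, -0.1799, 0.1122]
ee_rot: [3.139, -0.001, 0.314]
wrist_force: [-1.5, -1.2, 2.3]
width: 0.0134
finger_force: 30.0
```

drive_tool:
  series:
    - [0.0,[0,0,0],[0,0,0.15]]
    - [0.0,[0,0,0],[0,0,0.3]]
    - [0.0,[0,0,0],[0,0,0.4]]
    - [0.0,[0,0,0],[0,0,0.5]]
    - [0.0,[0,0,0],[0,0,0.5]]

```text
time: 10.25
tool_pos: [0.5511, -0.1813, 0.1122]
ee_rot: [3.137, -0.003, -0.181]
wrist_force: [-0.7, -4.8, 0.9]
width: 0.0138
finger_force: 30.0
```

drive_tool:
  series:
    - [0.0,[0,0,0],[0,0,0.04]]
    - [0.0,[0,0,0],[0,0,0.08]]
    - [0.0,[0,0,0],[0,0,0.12]]
    - [0.0,[0,0,0],[0,0,0.13]]
    - [0.0,[0,0,0],[0,0,0.13]]

```text
time: 10.88
tool_pos: [0.5511, -0.1815, 0.1122]
ee_rot: [3.137, -0.003, -0.309]
wrist_force: [-0.9, -6.2, 1.2]
width: 0.0135
finger_force: 30.7
```

```bash
python3 - <<'E'
from h import *
o=robot.get_obs();print(o['tool_pos'],o['ee_rot'],o['wrist_force'],o['wrist_torque'],o['finger_force'],o['joint_positions'])
E
```

```text
[ 0.5511 -0.1815  0.1122] [ 3.1368 -0.0032 -0.309 ] [-0.8593 -6.2344  1.1556] [-1.121   0.2458  0.4797] 30.714759528636932 [-0.4133  0.1878  1.4464 -0.0044  1.5037  1.4668]
```

Blue knob at its stop (0.48 N m). Release, lift and go above the heel.

drive_tool:
  series:
    - [0.06,[0,0,0],[0,0,0]]
    - [0.06,[0,0,0],[0,0,0]]
    - [0.06,[0,0,0],[0,0,0]]
    - [0.06,[0,0,0],[0,0,0]]
    - [0.09,[0,0,-0.04],[0,0,0]]

```text
time: 11.5
tool_pos: [0.5482, -0.1776, 0.1476]
ee_rot: [-3.14, 0.009, -0.311]
wrist_force: [0.2, 0.0, -0.3]
width: 0.0601
finger_force: 0.0
```

```bash
python3 - <<'E'
from h import *
o=robot.get_obs();print(o['tool_pos'],o['ee_rot'],o['width'])
y=np.degrees(-.309)
print(go([.594,-.0868,.152],64.9,([.5503,-.1795,.152],y)))
E
```

```text
[ 0.5482 -0.1776  0.1476] [-3.1405  0.0094 -0.3108] 0.060082674790671885
(array([ 0.0134, -0.1016, -0.    ]), array([-0.    ,  0.    , -1.4417]))
```

drive_tool:
  series:
    - [0.09,[0.003,-0.02,-0.01],[0,0,-0.16]]
    - [0.09,[0.005,-0.04,-0.02],[0,0,-0.32]]
    - [0.09,[0.008,-0.06,-0.02],[0,0,-0.48]]
    - [0.09,[0.011,-0.08,-0.02],[0,0,-0.64]]
    - [0.09,[0.0135,-0.1015,-0.02],[0,0,-0.8]]

```text
time: 12.12
tool_pos: [0.5948, -0.0857, 0.1716]
ee_rot: [-3.142, -0.0, 0.494]
wrist_force: [1.0, -0.3, 0.3]
width: 0.0899
finger_force: 0.0
```

drive_tool:
  series:
    - [0.09,[0,0,0],[0,0,-0.16]]
    - [0.09,[0,0,0],[0,0,-0.32]]
    - [0.09,[0,0,0],[0,0,-0.48]]
    - [0.09,[0,0,0],[0,0,-0.64]]
    - [0.09,[0,0,0],[0,0,-0.64]]

```text
time: 12.75
tool_pos: [0.5945, -0.0862, 0.1715]
ee_rot: [-3.141, -0.0, 1.127]
wrist_force: [0.1, -0.3, -0.9]
width: 0.0901
finger_force: 0.0
```

```bash
python3 - <<'E'
from h import *
T=imaging.snapshot("top");S=imaging.snapshot("scene")
o=robot.get_obs();print(o['tool_pos'],o['ee_rot'],o['wrist_force'],o['width'])
print(go([.594,-.0868,.054],64.9))
f=lambda im,x,y:cv2.resize(im[y:y+75,x:x+100,::-1],(400,300),interpolation=cv2.INTER_CUBIC)
cv2.imwrite("pics/c5.png",np.hstack([f(T,240,150),f(S,190,165)]))
E
```

```text
[ 0.5945 -0.0863  0.1716] [-3.1416 -0.      1.1265] [0.3607 0.0169 0.4783] 0.08998668384356963
(array([-0.0007, -0.0003,  0.1176]), array([-0.    , -0.    , -0.0062]))
```

View pics/c5.png

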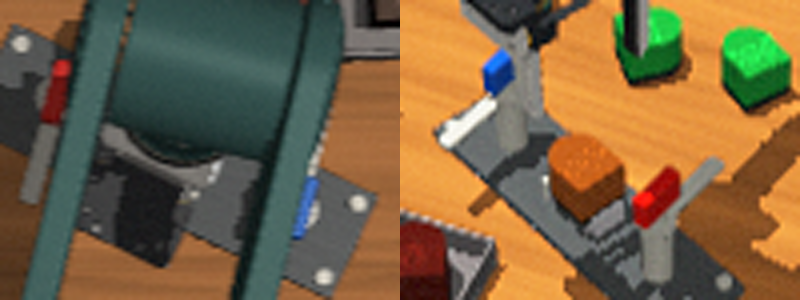

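Both clamp arms are clear of the heel, which still stands at (587,175) in the scene panel. Descend and close.

drive_tool:
  series:
    - [0.09,[-0.0007,0,0.04],[0,0,-0.006]]
    - [0.09,[-0.0007,0,0.08],[0,0,-0.006]]
    - [0.09,[-0.0007,0,0.105],[0,0,-0.006]]
    - [0.09,[-0.0007,0,0.116],[0,0,-0.006]]
    - [0.09,[-0.0007,0,0.116],[0,0,-0.006]]

```text
time: 13.48
tool_pos: [0.594, -0.087, 0.0552]
ee_rot: [-3.141, 0.0, 1.134]
wrist_force: [0.3, 0.1, 0.4]
width: 0.09
finger_force: 0.0
```

drive_tool:
  series:
    - [0.06,[0,0,0],[0,0,0]]
    - [0.06,[0,0,0],[0,0,0]]
    - [0.04,[0,0,0],[0,0,0]]
    - [0.04,[0,0,0],[0,0,0]]
    - [0.03,[0,0,0],[0,0,0]]

```text
time: 14.1
tool_pos: [0.5941, -0.087, 0.0558]
ee_rot: [-3.141, 0.0, 1.135]
wrist_force: [-0.8, -0.1, 0.7]
width: 0.046
finger_force: 30.0
```

drive_tool:
  series:
    - [0.0,[0,0,0],[0,0,0]]
    - [0.0,[0,0,0],[0,0,0]]

```text
time: 14.35
tool_pos: [0.5941, -0.087, 0.0557]
ee_rot: [-3.141, 0.0, 1.135]
wrist_force: [-1.0, 0.7, 2.6]
width: 0.0457
finger_force: 30.0
```

Heel gripped at 45.7 mm. Lift straight up.

drive_tool:
  series:
    - [0.0,[0,0,-0.01],[0,0,0]]
    - [0.0,[0,0,-0.03],[0,0,0]]
    - [0.0,[0,0,-0.06],[0,0,0]]
    - [0.0,[0,0,-0.09],[0,0,0]]
    - [0.0,[0,0,-0.12],[0,0,0]]

```text
time: 14.98
tool_pos: [0.5942, -0.0871, 0.1769]
ee_rot: [3.141, 0.0, 1.135]
wrist_force: [-0.2, 1.6, -1.2]
width: 0.0453
finger_force: 30.0
```

drive_tool:
  series:
    - [0.0,[0,0,-0.03],[0,0,0]]
    - [0.0,[0,0,-0.046],[0,0,0]]
    - [0.0,[0,0,-0.046],[0,0,0]]

```text
time: 15.35
tool_pos: [0.5948, -0.0872, 0.2231]
ee_rot: [3.139, -0.0, 1.135]
wrist_force: [0.1, -0.6, -1.4]
width: 0.0458
finger_force: 30.0
```

```bash
python3 - <<'E'
from h import *
o=robot.get_obs();print(o['tool_pos'],o['ee_rot'],o['wrist_force'],o['width'],o['joint_positions'])
print(go([.5584,.2479,.2212],102.1))
E
```

```text
[ 0.5948 -0.0872  0.2231] [ 3.1387 -0.0005  1.1348] [ 0.0857 -0.625  -1.4169] 0.04578922773431096 [-0.2398  0.1974  1.2147 -0.0001  1.7265  0.1962]
(array([ 0.2883, -0.1746,  0.0015]), array([ 0.003 ,  0.0005, -0.6472]))
```

drive_tool:
  series:
    - [0.0,[0.03,-0.018,0],[0,0,-0.1]]
    - [0.0,[0.07,-0.042,0],[0,0,-0.24]]
    - [0.0,[0.11,-0.066,0],[0,0,-0.38]]
    - [0.0,[0.15,-0.09,0],[0,0,-0.52]]
    - [0.0,[0.19,-0.115,0],[0,0,-0.647]]

```text
time: 15.98
tool_pos: [0.5692, 0.135, 0.2193]
ee_rot: [-3.138, -0.0, 1.786]
wrist_force: [-0.1, 0.8, -1.5]
width: 0.0453
finger_force: 30.0
```

drive_tool:
  series:
    - [0.0,[0,0,0],[0,0,0]]
    - [0.0,[0,0,0],[0,0,0]]
    - [0.0,[0,0,0],[0,0,0]]

```text
time: 16.35
tool_pos: [0.5702, 0.1325, 0.2208]
ee_rot: [-3.14, 0.0, 1.78]
wrist_force: [-0.4, 0.6, -1.2]
width: 0.0459
finger_force: 30.0
```

```bash
python3 - <<'E'
from h import *
o=robot.get_obs();print(o['tool_pos'],o['ee_rot'],o['wrist_force'],o['width'])
print(go([.5584,.2479,.2212],102.1))
E
```

```text
[0.5702 0.1325 0.2208] [-3.1403  0.0004  1.7797] [-0.4398  0.6346 -1.2463] 0.04588612609967831
(array([ 0.1154,  0.0124, -0.0004]), array([-0.0013,  0.0004, -0.0023]))
```

drive_tool:
  series:
    - [0.0,[0.025,0.003,0],[0,0,-0.002]]
    - [0.0,[0.055,0.006,0],[0,0,-0.002]]
    - [0.0,[0.085,0.009,0],[0,0,-0.002]]
    - [0.0,[0.105,0.0115,0],[0,0,-0.002]]
    - [0.0,[0.1155,0.0125,0],[0,0,-0.002]]

```text
time: 16.98
tool_pos: [0.5584, 0.2494, 0.2214]
ee_rot: [-3.141, 0.001, 1.783]
wrist_force: [1.1, -0.4, -0.7]
width: 0.0461
finger_force: 30.0
```

drive_tool:
  series:
    - [0.0,[0,0,0],[0,0,0]]
    - [0.0,[0,0,0],[0,0,0]]
    - [0.0,[0,0,0],[0,0,0]]

```text
time: 17.35
tool_pos: [0.5584, 0.2485, 0.2217]
ee_rot: [3.141, 0.0, 1.783]
wrist_force: [0.3, 0.0, -0.9]
width: 0.0457
finger_force: 30.0
```

```bash
python3 - <<'E'
from h import *
T=imaging.snapshot("top");S=imaging.snapshot("scene")
o=robot.get_obs();print(o['tool_pos'],o['ee_rot'],o['wrist_force'],o['width'])
print(go([.5584,.2479,.2212],102.1))
# predicted heel corners in scene from TCP model
yaw=o['ee_rot'][2];c,s=np.cos(yaw),np.sin(yaw);M=np.array([[c,-s,0],[s,c,0],[0,0,1]])
org=o['tool_pos']-M@[.0021,0,.0317]
for v in[(.02,-.023,.045),(.02,-.023,0),(.02,.023,.045),(.02,.023,0)]:
    print(v,"crop px",(proj("scene",org+M@v)-[320,170]+.5)*800/140)
lens=np.array([.5295,.3827,.2118]);print("lens",(proj("scene",lens)-[320,170]+.5)*800/140)
cv2.imwrite("pics/c6.png",cv2.resize(S[170:275,320:460,::-1],(800,600),interpolation=cv2.INTER_CUBIC))
cv2.imwrite("pics/c6t.png",cv2.resize(T[160:265,40:180,::-1],(800,600),interpolation=cv2.INTER_CUBIC))
E
```

```text
[0.5584 0.2487 0.2217] [3.1415 0.0002 1.7829] [-0.3615 -0.1743 -1.9276] 0.04588167502899257
(array([-0.0008, -0.0002,  0.0005]), array([0.0001, 0.0002, 0.001 ]))
(0.02, -0.023, 0.045) crop px [211.1227 180.6586]
(0.02, -0.023, 0) crop px [196.2411 241.5554]
(0.02, 0.023, 0.045) crop px [215.5818 111.0129]
(0.02, 0.023, 0) crop px [200.9326 172.2816]
lens [455.5836 212.547 ]
```

View pics/c6.png

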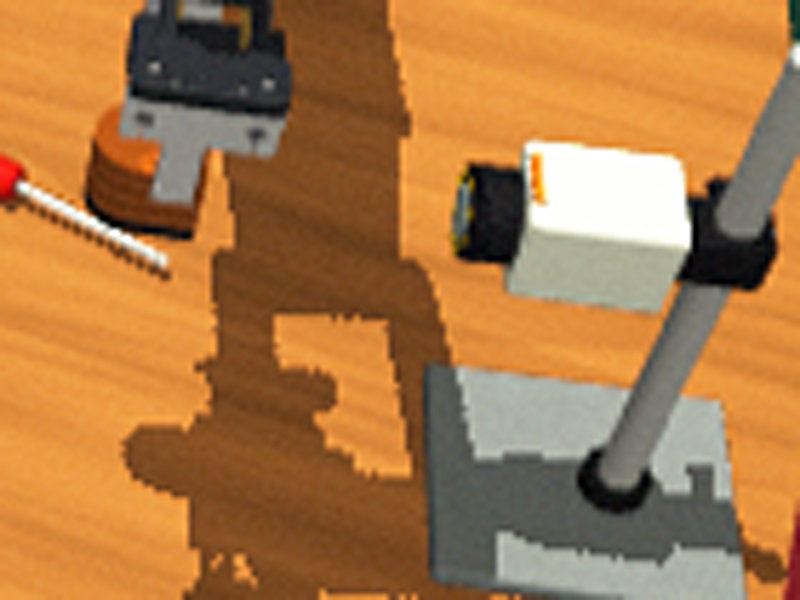

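View pics/c6t.png

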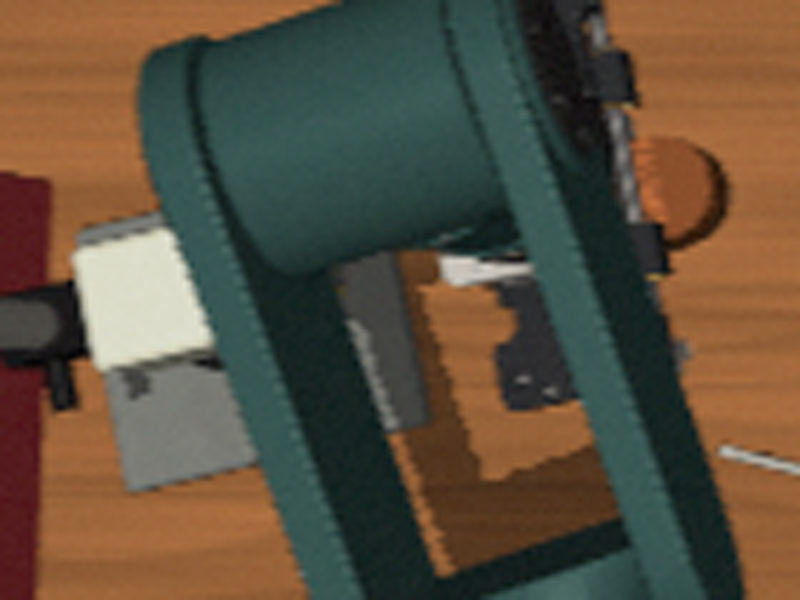

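Scene: heel held at (150,170), upright, its front-bottom corner at (192,238) against a predicted (196,241). The lens ring centre is at about (463,213), about 1.3 raw pixels right of my estimate, so I triangulate the ring directly.

```bash
python3 - <<'E'
from h import *
for sx in((400.4,206.7),(400.6,206.9)):
  for tx in((95.2,204.7),(95.2,205.2)): print(tri(sx,tx))
# predicted ring extents for candidate lens positions, R=24mm, look yaw -77.9
a=np.radians(-77.9);L=np.array([np.cos(a),np.sin(a),0]);W=np.array([-L[1],L[0],0])
for d in(0,.002,.004):
    c=np.array([.5295,.3827,.2118])-L*d
    for n in("scene","top"):
        P=np.array([proj(n,c+r*(W*np.cos(t)+np.array([0,0,1])*np.sin(t))) for r in(.024,.020) for t in np.arange(0,6.28,.2)]).reshape(2,-1,2)
        print(d,n,[(q.min(0),q.max(0)) for q in P])
E
```

```text
(array([0.5326, 0.3863, 0.2169]), [np.float64(0.0009713028971548267), np.float64(0.0009713028971547385)])
(array([0.5314, 0.3865, 0.2158]), [np.float64(0.001125302151665792), np.float64(0.0011253021516658824)])
(array([0.5325, 0.3868, 0.2162]), [np.float64(0.0007454217508904361), np.float64(0.0007454217508903198)])
(array([0.5314, 0.387 , 0.2151]), [np.float64(0.0008992351975224544), np.float64(0.000899235197522544)])
0 scene [(array([397.2404, 198.0645]), array([401.2681, 215.3281])), (array([397.5673, 199.5034]), array([400.9239, 213.8884]))]
0 top [(array([ 94.042 , 196.6607]), array([101.2013, 215.1938])), (array([ 94.6555, 198.201 ]), array([100.6214, 213.6468]))]
0.002 scene [(array([397.9722, 198.1684]), array([402.0244, 215.4357])), (array([398.301 , 199.6076]), array([401.6775, 213.9957]))]
0.002 top [(array([ 93.2535, 196.8208]), array([100.438 , 215.3546])), (array([ 93.869 , 198.3612]), array([ 99.856 , 213.8075]))]
0.004 scene [(array([398.7043, 198.2722]), array([402.781 , 215.5433])), (array([399.0351, 199.7117]), array([402.4319, 214.103 ]))]
0.004 top [(array([ 92.4648, 196.9809]), array([ 99.6747, 215.5154])), (array([ 93.0825, 198.5213]), array([ 99.0906, 213.9682]))]
```

```bash
python3 - <<'E'
from h import *
o=robot.get_obs();print(o['tool_pos']);print(go([.5593,.2522,.2225],102.5))
E
```

```text
[0.5584 0.2487 0.2217]
(array([ 0.0032,  0.0016, -0.0008]), array([ 0.0001,  0.0002, -0.006 ]))
```

drive_tool:
  series:
    - [0.0,[0.0015,0.0008,-0.0005],[0,0,-0.003]]
    - [0.0,[0.003,0.0015,-0.001],[0,0,-0.006]]
    - [0.0,[0.003,0.0015,-0.001],[0,0,-0.006]]
    - [0.0,[0.003,0.0015,-0.001],[0,0,-0.006]]
    - [0.0,[0.003,0.0015,-0.001],[0,0,-0.006]]

```text
time: 18.08
tool_pos: [0.559, 0.2526, 0.2226]
ee_rot: [-3.142, 0.0, 1.79]
wrist_force: [0.3, 0.4, -0.9]
width: 0.0457
finger_force: 30.0
```

drive_tool:
  series:
    - [0.0,[0,0,0],[0,0,0]]
    - [0.0,[0,0,0],[0,0,0]]
    - [0.0,[0,0,0],[0,0,0]]
    - [0.0,[0,0,0],[0,0,0]]
    - [0.0,[0,0,0],[0,0,0]]

```text
time: 18.7
tool_pos: [0.5591, 0.2526, 0.2226]
ee_rot: [3.142, 0.0, 1.79]
wrist_force: [0.1, -0.1, -1.1]
width: 0.0458
finger_force: 30.0
```

```bash
python3 - <<'E'
from h import *
o=robot.get_obs();print(o['tool_pos'],o['ee_rot'],o['width'],o['finger_force'],o['qvel'],o['time'])
T=imaging.snapshot("top");S=imaging.snapshot("scene")
for nm,f in(("red",red),("blue",blue)):
    b=blobs(f(hsv(T)),(230,155,335,225));print(nm,b[0][1:3] if b else None)
print(robot.close_job())
E
```

```text
[0.5591 0.2526 0.2226] [3.1416 0.0001 1.7898] 0.04579555136459019 29.98453438282013 [ 0.002   0.0004 -0.0002 -0.001  -0.     -0.0008] 18.7
red (array([253.8644, 172.2881]), ((254.0500030517578, 172.3500213623047), (4.110960960388184, 15.17893123626709), 18.434947967529297))
blue (array([314.4247, 201.4247]), ((314.4541320800781, 201.48623657226562), (4.7891316413879395, 15.229437828063965), 16.699243545532227))
the job is handed in; nothing more can be done
None
```

I turned the red knob and then the blue one to their stops, lifted the heel out, and handed the job in with it held steady and upright at the inspection camera. By my measurements its face is centred 12 cm from the glass to within a few millimetres. The result has not been reported back.

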